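# Stand the reagent bottles in the bench rack by height

## Task

Set out the pipetting row: stand the four screw-cap bottles, which are grouped round the roll of labels on the right of the bench, in the wire bottle rack on the left, one to a bay, in order of height, with the shortest in the bay nearest the box of pipette tips that stands beyond one end of the rack and the tallest in the bay farthest from it, so that the pipette coming from the tips meets the low bottles first. Keep the bottles upright, set each one down flat on the rack's pan without dropping it, and leave everything else where it is.

Things in the scene. Friction and masses are not known exactly. Their poses are not given: they have to be found in the camera images.
- bottle_xs: the smallest bottle: small squat clear laboratory bottle with a wide yellow screw cap; 55 mm diameter, 102 mm high, upright. Full width up to 56 mm; above that the shoulder narrows to the neck and fixed cap, 35 mm across, gripped between 74 mm and the top. Origin at the centre of its underside, z up; yaw has no meaning. 0.16 kg.
- bottle_s: the second smallest bottle: clear laboratory bottle with a red screw cap and a paper label; 68 mm diameter, 136 mm high, upright. Full width up to 78 mm; above that the shoulder narrows to the neck and fixed cap, 41 mm across, gripped between 108 mm and the top. Origin at the centre of its underside, z up; yaw has no meaning. 0.35 kg.
- bottle_m: the second tallest bottle: amber (brown) laboratory bottle with a white screw cap; 86 mm diameter, 176 mm high, upright. Full width up to 101 mm; above that the shoulder narrows to the neck and fixed cap, 43 mm across, gripped between 148 mm and the top. Origin at the centre of its underside, z up; yaw has no meaning. 0.39 kg.
- bottle_l: the tallest bottle: slender-shouldered clear plastic solvent bottle with a dark blue label and a small white screw cap; 85 mm diameter, 206 mm high, upright. Full width up to 135 mm; above that the shoulder narrows to the neck and fixed cap, 31 mm across, gripped between 178 mm and the top. Origin at the centre of its underside, z up; yaw has no meaning. 0.75 kg.
- bottle_rack: heavy steel bottle rack, immovable: drip pan 120 x 424 mm (rim 21 mm high), wire frame with four equal bays in a row along its y (at yaw 0 the robot's left). Origin: centre of underside, z up. Bay centres at x 0, y -151.5, -50.5, 50.5, 151.5 mm, each 97 x 97 mm clear, wire tops 50 mm up; bottles stand on the pan floor 6 mm up. Carrying bows project 23 mm at the ends, 57 mm high.
- tip_box: box of pipette tips, blue base with a closed clear lid, 94 x 122 x 82 mm, standing a little way beyond one end of the bottle rack (either end). Origin at the centre of its underside. Stays where it is.
- conical_flask: bystander: clear conical glass flask, 63 mm wide at the foot, 106 mm high, origin at the centre of its underside. Stays where it is.
- sample_cup: bystander: specimen cup with a red lid, 59 mm across, 66 mm high, origin at the centre of its underside; stands beyond the other end of the rack. Stays where it is.
- label_roll: bystander: roll of paper labels lying flat among the bottles, 74 mm across, 34 mm high, origin at the centre of its underside. Stays where it is.
- salt_bucket: obstacle, immovable: white lidded bucket, 222 mm across and 222 mm high, standing between the bottles and the rack; origin at the centre of its underside, always at x 0.551, y -0.089 m. Behind the whole work runs a shelf with its front edge at x = 0.72 m, boards 0.35 to 0.37 m and 0.65 to 0.67 m up: keep wrist and gripper clear of it.

How it is judged:
By the outcome, as a careful person would: the job done as asked, in the order asked, and still so for the second after the job is handed in, with the robot touching nothing.
It also fails if it takes over 133 s, if anything falls off the work surface, if the arm or the gripper's body presses on something with over 40 N, if the wrist force passes 120 N, or if a joint passes its speed limit or range.

## Robot

A 6-joint arm with a two-finger parallel gripper is mounted at the origin on a cart in front of the work surface, level with it; the furniture and walls round the work are solid. World frame = base frame: x ahead of the robot, y to its left, z up, the work surface at z = 0. Lengths are in mm, angles in rad, forces in N, time in s.
With the tool pointing down it reaches from about 300 to 775 mm from the base axis. Payload 14.6 kg.
Tool frame: the origin (TCP) lies between the finger pads; the fingertips stand manip.tip_reach ahead of it and the grasp point (between the pads) lies 5 mm behind it (manip.tip_reach is the distance from the TCP to the fingertips, in mm); z points along the fingers, y is the line along which they close (so a half turn about z gives the same grasp; the last joint's range is limited). The gripper opens to 94 mm and grips with 3 to 60 N. Pads are 16 mm wide; open, the fingers measure 119 mm over their backs; the gripper's body (75 mm by 177 mm) begins 78 mm behind the grasp point.
Start: joints at [-1.282, 0.3, 1.521, -0, 1.321, -0.067], TCP at [191.58, -515.545, 219.446] pointing down, gripper open.
Joint ranges: [-3.03, 3.03], [-0.79, 2.21], [0.23, 2.52], [-1.04, 4.18], [0, 3.07], [-2.55, 2.55]. Speed limits (rad/s): [2.22, 2.22, 2.57, 3.14, 3.14, 3.14].

## Interface

Orientations are given as [roll, pitch, yaw] about the fixed x, y, z axes, in that order (R = Rz(yaw) Ry(pitch) Rx(roll)).
In Python, from cell import manip gives the robot as it stands. The module is installed in compiled form; this text tells all that it offers.
- The arm moves only by the shell command python3 -m creep 'ROWS' [FORCE]. ROWS is JSON, a list of rows, each a list of 3 entries, a list of its own where there are three numbers: the opening, from -1 (shut) to 1 (fully open), then the shift along the tool's x, y, z in cm, then the turn about the tool's z in units of 5 degrees (1.0 is 5 degrees). In form: [[grip, [tx, ty, tz], roll], ...]. A call has 1 to 12 rows; each row is the pose to reach, as a shift and turn from the pose commanded when the call began, along the tool's axes at that moment; what a row does not reach only later rows make up. A row lasts 1/10 s, in which the tool goes at most 50 mm and 8.59 degrees, less where a joint would pass 70% of its speed; a pose out of reach is approached as far as the arm can. A call with a gripper value outside its range is refused whole. The fingers move at their own pace and stop on an object; FORCE is the grip in N (left out, the last holds). Time passes only in rows, so rows that repeat a pose let the fingers close. It gives the time, the measured TCP pose, the force, the opening and the grip force at its end, in the units of the state.
- manip.read_state(): the state, without advancing time (a new reading comes with each control period).
- manip.camera(name): name is "side" or "top"; returns the picture (420x560x3 uint8, red, green, blue); there is no depth.
- manip.camera_params(name): a dict with "fovy" (degrees; the focal length in pixels is half the picture's height over the tangent of half this angle, whatever the lens; pixels are square), "cx", "cy" (the principal point, pixels), "origin" and "attitude" of the camera in the world. Camera axes: x right, y down, z forward; pixel columns grow to the right and rows downward; lengths in mm; the calibration is good to about 2 mm. A picture is of the moment at which its call begins. camera_params takes no time and is no camera call.
- manip.sign_off(): hands the job in; it is judged then, once.
The state is a dict: "clock": time; "joints": joint angles; "qd": joint speeds; "effort": joint torques, N m; "eef_pos": TCP position; "eef_rot": TCP orientation; "wrist_force": force on the tool from outside, world axes, zero at the start; "moment": the same for the moment, N m; "finger_gap": finger opening in mm; "finger_force": force on a finger pad.
Only numpy, scipy, OpenCV 4.12 (cv2) and the standard library are available. Lean on these libraries where they do the work, as an engineer would, in place of code of your own. Each camera call takes 0.05 s, during which the arm holds its last target. There are 200 camera calls.

## Working session

There is one attempt and no reset: what is moved stays moved. The work goes in short steps, Python scripts to look and compute and a shell command to move; the robot and the scene stay as the last step left them, time stands still between calls to the robot, and variables do not carry over. Pictures are saved under pics/ and viewed, at most 14 in all, crops included, and the job is handed in when it is done.

```bash
mkdir -p pics; python3 - <<'E'
from cell import manip
import cv2
print(manip.read_state()); print(manip.tip_reach)
for n in("side","top"):
    print(n,manip.camera_params(n)); cv2.imwrite(f"pics/{n}0.png",manip.camera(n)[:,:,::-1])
E
```

```text
{'clock': 0.0, 'joints': array([-1.28158699e+00,  3.00482351e-01,  1.52159909e+00,  1.19667365e-05,
        1.32066581e+00, -6.65997485e-02]), 'qd': array([-0.00028835, -0.00120884,  0.00120652,  0.00010822, -0.00230293,
       -0.00108179]), 'effort': array([ 1.71175066e-04, -5.31809986e+01, -3.52742887e+01,  7.08244415e-02,
        2.43518804e-02, -6.75940259e-05]), 'eef_pos': array([ 191.52192943, -515.314957  ,  218.87252448]), 'eef_rot': array([-3.14044139e+00, -8.84039482e-05,  3.55806065e-01]), 'wrist_force': array([-0.95534872, -0.50775183,  0.55091321]), 'moment': array([-0.03518782,  0.03945181,  0.02943795]), 'finger_force': 0.0, 'finger_gap': 94.24207859408003}
14.0
side {'fovy': 47.603740627197375, 'cx': 281.62465010909455, 'cy': 208.65341412523819, 'origin': array([-216.31284325,  475.41672315, 1311.16055903]), 'attitude': array([-2.57439303,  0.0139304 , -2.0924674 ])}
top {'fovy': 44.709560395148436, 'cx': 287.9891978646955, 'cy': 210.03819630662798, 'origin': array([ 389.51274008,   61.64383705, 1656.49311395]), 'attitude': array([-3.06945334, -0.00692702, -1.54946515])}
```

View pics/side0.png

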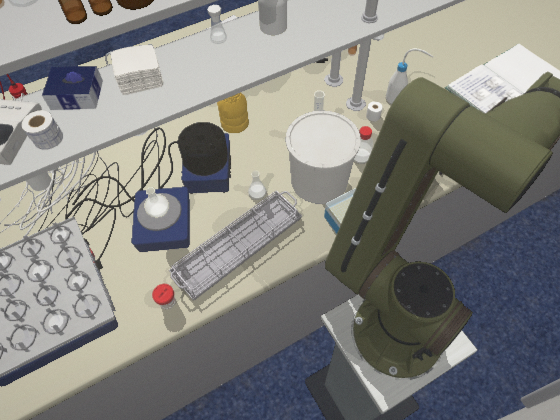

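View pics/top0.png

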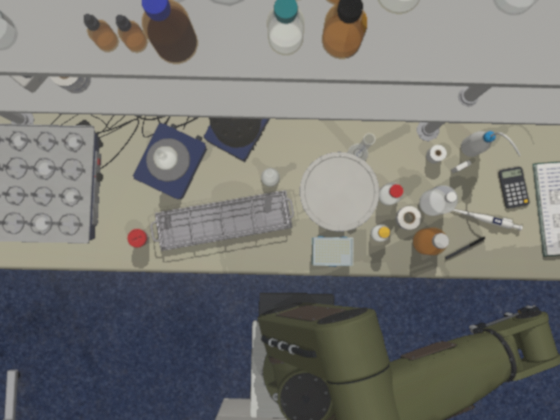

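The top view shows the tip box (332,251) at the right end of the rack (155–290, 195–250) and the cup (137,238) at the left. The bottles stand around the label roll (408,217). The arm hides the bottles in the side view. I'll zoom in on the top view.

```bash
cat > h.py <<'E'
import numpy as np, cv2
from scipy.spatial.transform import Rotation as R
from cell import manip
def cam(n):
    p=manip.camera_params(n); f=210/np.tan(np.radians(p['fovy']/2))
    return R.from_euler('xyz',p['attitude']).as_matrix(),np.array(p['origin']),f,p['cx'],p['cy']
def ray(n,u,v):
    M,o,f,cx,cy=cam(n); d=M@np.array([(u-cx)/f,(v-cy)/f,1]); return o,d/np.linalg.norm(d)
def plane(n,u,v,z):
    o,d=ray(n,u,v); return (o+d*(z-o[2])/d[2])[:2]
def proj(n,P):
    M,o,f,cx,cy=cam(n); c=M.T@(np.asarray(P,float)-o); return np.array([cx+f*c[0]/c[2],cy+f*c[1]/c[2]])
def tri(a,b):  # pixel in side, pixel in top -> point, miss
    o1,d1=ray('side',*a); o2,d2=ray('top',*b)
    A=np.stack([d1,-d2],1); s=np.linalg.lstsq(A,o2-o1,rcond=None)[0]
    p,q=o1+d1*s[0],o2+d2*s[1]; return (p+q)/2,np.linalg.norm(p-q)
def go(P,yaw=None,cmd=None):  # world target -> shift in tool cm and turn units
    s=manip.read_state(); M=R.from_euler('xyz',s['eef_rot']).as_matrix()
    t=M.T@(np.array(P)-s['eef_pos'])/10
    r=None if yaw is None else -np.degrees((yaw-s['eef_rot'][2]))/5
    print('clock',round(s['clock'],2),'pos',s['eef_pos'].round(1),'yaw',s['eef_rot'][2].round(3),'shift',t.round(2),'turn',r)
E
python3 - <<'E'
from h import *
im=cv2.imread('pics/top0.png')
a=cv2.resize(im[130:270,360:500],None,fx=4,fy=4,interpolation=cv2.INTER_CUBIC)
cv2.imwrite('pics/c1.png',a)
cv2.imwrite('pics/c2.png',cv2.resize(im[150:275,120:360],None,fx=3.3,fy=3.3,interpolation=cv2.INTER_CUBIC))
go([300,330,400],0.0)
for n,u,v,z in [('xs',383,233,102),('s',395,191,136),('m',441,241,176),('l',450,197,206),('bucket',340,191,222),('tip',332,251,82),('rackL',155,235,50),('rackR',292,210,50)]:print(n,plane('top',u,v,z).round())
E
```

```text
clock 0.1 pos [ 191.5 -515.4  219. ] yaw 0.356 shift [ 39.62 -75.48 -18.03] turn 4.076741461164198
xs [ 438. -238.]
s [ 564. -266.]
m [ 416. -392.]
l [ 542. -409.]
bucket [551. -92.]
tip [380. -85.]
rackL [418. 468.]
rackR [506.  40.]
```

View pics/c1.png

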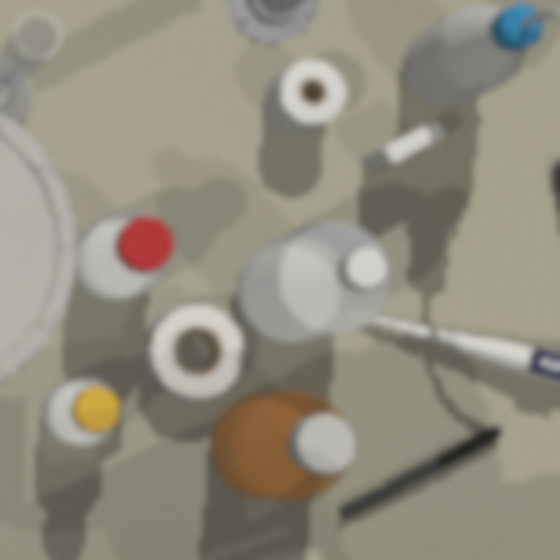

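View pics/c2.png

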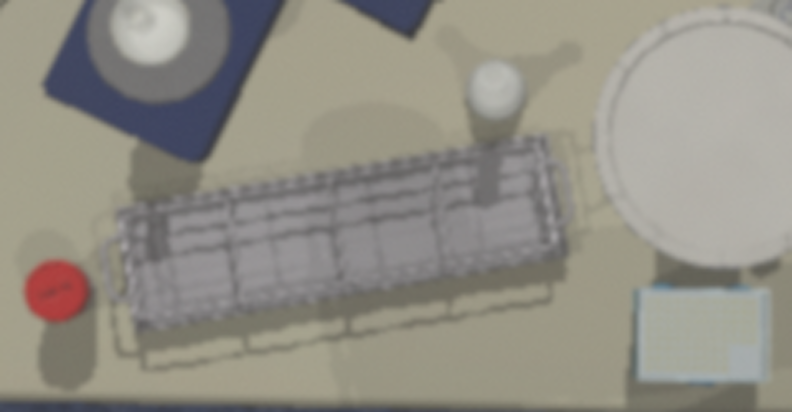

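```bash
python3 -m creep '[[1,[35,-20.5,-20],-13.9],[1,[35,-20.5,-20],-13.9],[1,[35,-20.5,-20],-13.9],[1,[35,-20.5,-20],-13.9],[1,[35,-20.5,-20],-13.9],[1,[35,-20.5,-20],-13.9],[1,[35,-20.5,-20],-13.9],[1,[35,-20.5,-20],-13.9],[1,[35,-20.5,-20],-13.9],[1,[35,-20.5,-20],-13.9],[1,[35,-20.5,-20],-13.9]]'; python3 -c "
from h import *
go([300,330,400],1.57)"
```

```text
clock: 1.2
eef_pos: [448.6, -201.0, 419.1]
eef_rot: [-3.141, 0.0, 1.571]
wrist_force: [-0.3, 0.5, -0.2]
finger_gap: 94.2
finger_force: 0.0
clock 1.2 pos [ 448.6 -201.   419.1] yaw 1.571 shift [ 53.09 -14.87   1.92] turn 0.005759573014009467
```

```bash
python3 -m creep '[[1,[53,-15,2],0],[1,[53,-15,2],0],[1,[53,-15,2],0],[1,[53,-15,2],0],[1,[53,-15,2],0],[1,[53,-15,2],0],[1,[53,-15,2],0],[1,[53,-15,2],0],[1,[53,-15,2],0],[1,[53,-15,2],0],[1,[53,-15,2],0],[1,[53,-15,2],0]]'; python3 - <<'E'
from h import *
for n in("side","top"): cv2.imwrite(f"pics/{n}1.png",manip.camera(n)[:,:,::-1])
im=cv2.imread('pics/side1.png')
cv2.imwrite('pics/c3.png',cv2.resize(im[60:260,300:500],None,fx=3,fy=3,interpolation=cv2.INTER_CUBIC))
for n,P in [('xs',(438,-238,102)),('s',(564,-266,136)),('m',(416,-392,176)),('l',(542,-409,206))]: print(n,proj('side',P).round())
E
```

```text
clock: 2.4
eef_pos: [298.1, 331.4, 397.4]
eef_rot: [-3.139, 0.002, 1.572]
wrist_force: [0.4, 0.1, -0.3]
finger_gap: 94.1
finger_force: 0.0
xs [379. 167.]
s [365. 131.]
m [427. 138.]
l [408. 103.]
```

View pics/c3.png

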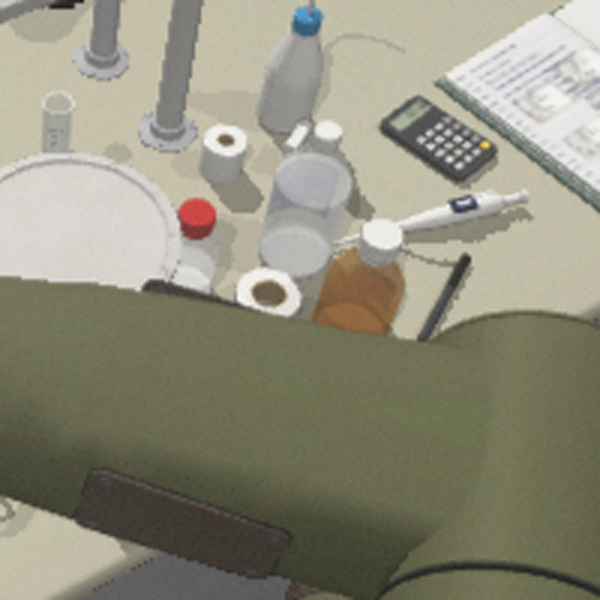

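The side view shows three caps: red at (366,131), l at (409,104) and m at (427,139). All three agree with the top-view rays at the listed heights. Next I'll measure precisely and look at the rack.

```bash
python3 - <<'E'
from h import *
t=cv2.imread('pics/top0.png'); s=cv2.imread('pics/side1.png')
def cen(im,m,u,v):
    n,l,st,c=cv2.connectedComponentsWithStats(m.astype(np.uint8))
    i=l[int(v),int(u)]; return c[i],st[i,2:]
def masks(im):
    h=cv2.cvtColor(im,cv2.COLOR_BGR2HSV).astype(int); H,S,V=h[...,0],h[...,1],h[...,2]
    return {'red':((H<8)|(H>172))&(S>120)&(V>80),'yel':(H>15)&(H<32)&(S>130)&(V>120)}
mt,ms=masks(t),masks(s)
print('s',cen(t,mt['red'],395,191),cen(s,ms['red'],366,131)); print('xs',cen(t,mt['yel'],384,232))
def white(im,u,v,r,th):
    g=np.zeros(im.shape[:2],bool); g[v-r:v+r+1,u-r:u+r+1]=1
    return cen(im,(im.min(2)>th)&g,u,v)
for nm,a,b in [('m',(441,241),(427,139)),('l',(451,197),(409,104))]:
    for th in(165,180,195,):
        x=white(t,*a,9,th);y=white(s,*b,7,th); print(nm,th,x,y)
x=cen(t,mt['red'],395,191)[0];y=cen(s,ms['red'],366,131)[0]
print(tri((366,131),x))
i=cv2.imread('pics/side0.png')
a=cv2.resize(i[180:305,160:310],None,fx=4,fy=4,interpolation=cv2.INTER_CUBIC)
b=cv2.resize(t[185:260,150:300],None,fx=4,fy=4,interpolation=cv2.INTER_CUBIC)
cv2.imwrite('pics/c4.png',a); cv2.imwrite('pics/c5.png',b)
E
```

```text
s (array([396.08461538, 190.54615385]), array([ 13,  12, 130], dtype=int32)) (array([365.40163934, 132.24590164]), array([ 12,  14, 122], dtype=int32))
xs (array([383.94382022, 231.80898876]), array([11, 10, 89], dtype=int32))
m 165 (array([441.45689655, 239.81896552]), array([ 13,  13, 116], dtype=int32)) (array([427.52592593, 136.80740741]), array([ 15,  11, 135], dtype=int32))
m 180 (array([279.5, 209.5]), array([   560,    420, 235200], dtype=int32)) (array([427.38135593, 137.26271186]), array([ 14,  10, 118], dtype=int32))
m 195 (array([279.5, 209.5]), array([   560,    420, 235200], dtype=int32)) (array([427.24324324, 137.32432432]), array([ 14,  10, 111], dtype=int32))
l 165 (array([451.44705882, 196.02352941]), array([10, 11, 85], dtype=int32)) (array([411.12, 102.16]), array([ 12,  15, 125], dtype=int32))
l 180 (array([451.359375, 196.109375]), array([ 9,  9, 64], dtype=int32)) (array([408.94, 102.82]), array([ 9,  7, 50], dtype=int32))
l 195 (array([451.34042553, 196.27659574]), array([ 8,  8, 47], dtype=int32)) (array([408.95652174, 102.80434783]), array([ 9,  7, 46], dtype=int32))
(array([ 564.94567717, -271.13075419,  132.25942776]), np.float64(2.4812399101755465))
```

View pics/c4.png

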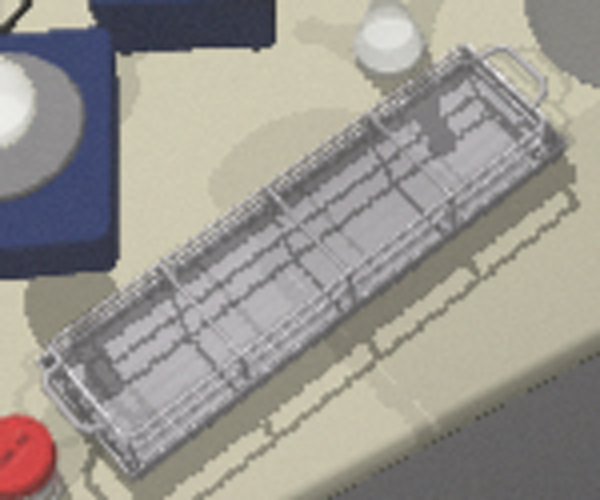

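View pics/c5.png

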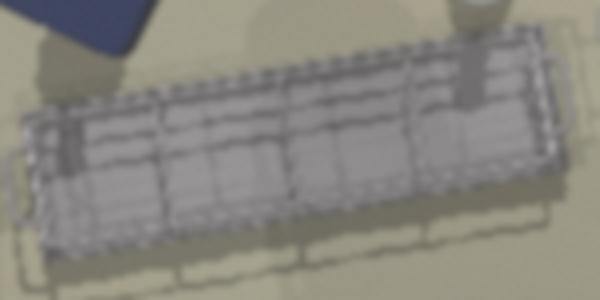

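```bash
python3 - <<'E'
from h import *
for nm,s,t in [('s',(365.6,130.8),(396.1,190.4)),('m',(427.4,137.2),(441.5,239.9)),('l',(409,102.8),(451.4,196.2))]:
    p,e=tri(s,t); print(nm,p.round(1),e.round(1))
for nm,t,z in [('xs',(383.9,231.8),102),('s',(396.1,190.4),136),('m',(441.5,239.9),176),('l',(451.4,196.2),206)]: print(nm,plane('top',*t,z).round(1))
# rack outline
im=cv2.imread('pics/top0.png'); b=im.astype(int)
m=((b[...,2]-b[...,0])<18).astype(np.uint8)   # beige bench has R>>B
w=np.zeros_like(m); w[190:256,150:300]=m[190:256,150:300]
w=cv2.morphologyEx(w,cv2.MORPH_CLOSE,np.ones((5,5))); w=cv2.morphologyEx(w,cv2.MORPH_OPEN,np.ones((11,11)))
c=max(cv2.findContours(w,0,2)[0],key=cv2.contourArea)[:,0].astype(float)
P=np.array([plane('top',u,v,21) for u,v in c],np.float32)
r=cv2.minAreaRect(P); print('rack@21',r,cv2.boxPoints(r).round())
cv2.drawContours(im,[c.astype(int)],-1,(0,0,255),1)
# divider/ wire check: side c4 crossings at z=50
for q in [(167,262),(275,190),(375,120),(460,48),(45,360),(240,370),(348,290),(452,215),(545,125),(130,440)]:
    print(q,plane('side',q[0]/4+160,q[1]/4+180,50).round())
print('c5')
for q in [(158,98),(287,75),(410,55),(30,118),(540,33),(292,205),(165,228),(418,180),(555,160),(52,245)]: print(q,plane('top',q[0]/4+150,q[1]/4+185,50).round())
cv2.imwrite('pics/c6.png',cv2.resize(im[180:265,140:310],None,fx=4,fy=4))
E
```

```text
s [ 565.6 -270.6  132.8] 1.4
m [ 419.2 -394.6  173.7] 1.3
l [ 544.4 -413.2  204.5] 0.4
xs [ 442.  -240.3]
s [ 565.7 -269.4]
m [ 419.6 -393.4]
l [ 544.4 -412.6]
rack@21 ((465.4344482421875, 263.0908508300781), (205.05093383789062, 454.4947509765625), 1.2665685415267944) [[358. 488.]
 [368.  34.]
 [573.  38.]
 [563. 493.]]
(167, 262) [497. 362.]
(275, 190) [512. 264.]
(375, 120) [529. 168.]
(460, 48) [555.  77.]
(45, 360) [468. 473.]
(240, 370) [389. 354.]
(348, 290) [407. 256.]
(452, 215) [424. 158.]
(545, 125) [458.  56.]
(130, 440) [380. 445.]
c5
(158, 98) [501. 363.]
(287, 75) [521. 262.]
(410, 55) [539. 166.]
(30, 118) [483. 463.]
(540, 33) [559.  64.]
(292, 205) [419. 255.]
(165, 228) [399. 354.]
(418, 180) [441. 157.]
(555, 160) [459.  50.]
(52, 245) [384. 442.]
```

View pics/c6.png

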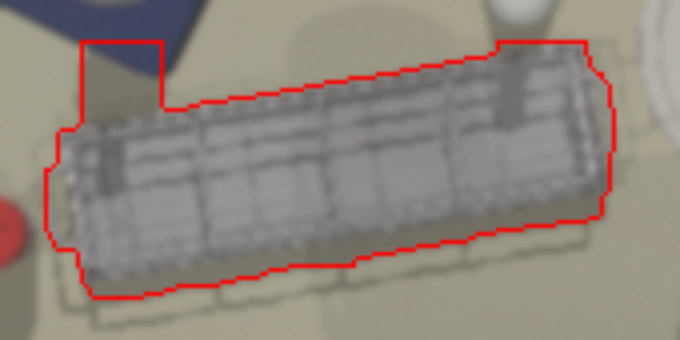

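The shadow leaked into the loose mask, so I'll tighten it and use the pan outline only.

```bash
python3 - <<'E'
from h import *
im=cv2.imread('pics/top0.png'); b=im.astype(int)
rel=(b[...,2]-b[...,0])/b.mean(2)
print('bench',rel[215,310].round(2),'shadow',rel[252,230].round(2),'rack',[rel[y,x].round(2) for x,y in[(200,225),(270,215),(220,235)]])
vis=[]
for n,win in(('top',(185,265,150,300)),('side',(185,302,165,305))):
    im=cv2.imread(f'pics/{n}0.png'); b=cv2.GaussianBlur(im,(3,3),0).astype(int); rel=(b[...,2]-b[...,0])/b.mean(2)
    for th in(0.06,0.09,0.12):
        m=np.zeros(im.shape[:2],np.uint8); y0,y1,x0,x1=win
        m[y0:y1,x0:x1]=(rel<th)[y0:y1,x0:x1]&(rel>-.15)[y0:y1,x0:x1]
        m=cv2.morphologyEx(cv2.morphologyEx(m,3,np.ones((3,3))),2,np.ones((9,9)))
        c=max(cv2.findContours(m,0,2)[0],key=cv2.contourArea)[:,0].astype(float)
        P=np.array([plane(n,u,v,21) for u,v in c],np.float32); print(n,th,[np.round(k,3) for k in cv2.minAreaRect(P)])
        if th==.09: cv2.drawContours(im,[c.astype(int)],-1,(0,0,255),1); vis.append(cv2.resize(im[y0:y1,x0:x1],(600,int(600*(y1-y0)/(x1-x0))))[:280])
cv2.imwrite('pics/c7.png',np.vstack(vis))
E
```

```text
bench 0.05 shadow 0.13 rack [np.float64(0.01), np.float64(0.01), np.float64(0.01)]
top 0.06 [array([471.548, 260.493]), array([123.442, 428.881]), np.float64(10.966)]
top 0.09 [array([472.678, 255.262]), array([126.357, 441.84 ]), np.float64(11.186)]
top 0.12 [array([472.476, 256.248]), array([132.059, 450.144]), np.float64(11.053)]
side 0.06 [array([503.919, 265.195]), array([202.43 , 443.262]), np.float64(11.947)]
side 0.09 [array([505.964, 263.898]), array([206.55 , 449.894]), np.float64(11.401)]
side 0.12 [array([486.226, 224.938]), array([208.05 , 516.989]), np.float64(22.244)]
```

View pics/c7.png

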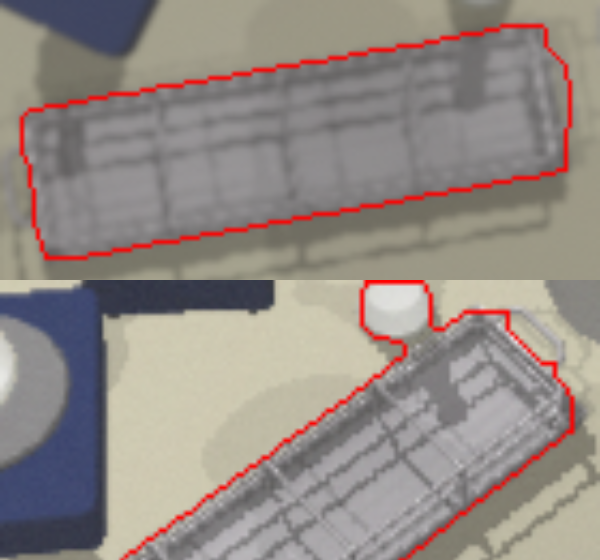

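```bash
python3 -m creep '[[0.4,[-57.2,14.4,10],7.4],[0.4,[-57.2,14.4,10],7.4],[0.4,[-57.2,14.4,10],7.4],[0.4,[-57.2,14.4,10],7.4],[0.4,[-57.2,14.4,10],7.4],[0.4,[-57.2,14.4,10],7.4],[0.4,[-57.2,14.4,10],7.4],[0.4,[-57.2,14.4,10],7.4],[0.4,[-57.2,14.4,10],7.4],[0.4,[-57.2,14.4,10],7.4],[0.4,[-57.2,14.4,10],7.4],[0.4,[-57.2,14.4,10],7.4]]'; python3 -m creep '[[0.4,[0,0,0],0],[0.4,[0,0,0],0]]'; python3 -c "
from h import *
go([442,-240.3,89],.927)"
```

```text
clock: 3.7
eef_pos: [440.3, -247.6, 299.1]
eef_rot: [3.141, 0.0, 0.919]
wrist_force: [-0.6, 1.0, -1.1]
finger_gap: 66.0
finger_force: 0.0
clock: 3.9
eef_pos: [440.6, -245.4, 298.8]
eef_rot: [-3.14, 0.0, 0.919]
wrist_force: [-0.2, 0.3, 0.0]
finger_gap: 65.9
finger_force: 0.0
clock 3.9 pos [ 440.6 -245.4  298.8] yaw 0.919 shift [ 0.49 -0.16 20.98] turn -0.09460214287691351
```

```bash
python3 -m creep '[[0.4,[0.5,-0.2,4],0],[0.4,[0.5,-0.2,8],0],[0.4,[0.5,-0.2,12],0],[0.4,[0.5,-0.2,15],0],[0.4,[0.5,-0.2,17.5],0],[0.4,[0.5,-0.2,19.5],0],[0.4,[0.5,-0.2,21],0],[0.4,[0.5,-0.2,21],0],[0.4,[0.5,-0.2,21],0],[0.4,[0.5,-0.2,21],0]]'; python3 - <<'E'
from h import *
go([442,-240.3,89],.927)
ims=[]
for n,(y0,y1,x0,x1) in(('side',(80,230,310,460)),('top',(160,310,310,460))):
    ims.append(cv2.resize(manip.camera(n)[y0:y1,x0:x1,::-1],None,fx=2.6,fy=2.6,interpolation=2))
cv2.imwrite('pics/c8.png',np.hstack(ims))
E
```

```text
clock: 4.9
eef_pos: [443.9, -238.5, 90.8]
eef_rot: [3.14, -0.0, 0.923]
wrist_force: [0.1, -0.1, 0.3]
finger_gap: 65.8
finger_force: 0.0
clock 4.9 pos [ 443.9 -238.5   90.8] yaw 0.923 shift [-0.26 -0.04  0.18] turn -0.04567852878210714
```

View pics/c8.png

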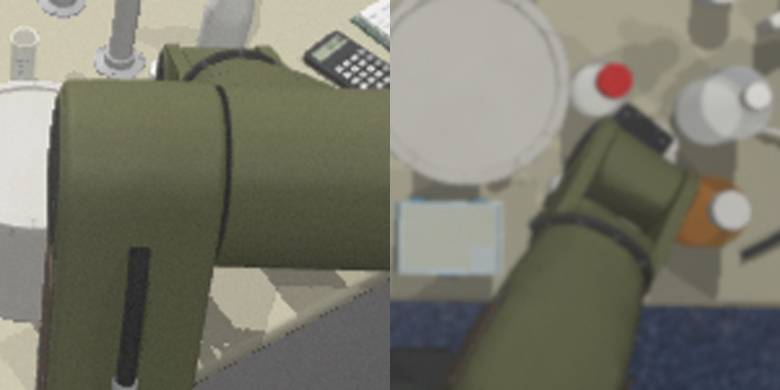

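The view is hidden by the arm but nothing has been touched. Closing now.

```bash
python3 -m creep '[[0.4,[-0.25,0,0.2],0],[0.4,[-0.25,0,0.2],0],[-1,[-0.25,0,0.2],0],[-1,[-0.25,0,0.2],0],[-1,[-0.25,0,0.2],0],[-1,[-0.25,0,0.2],0],[-1,[-0.25,0,0.2],0],[-1,[-0.25,0,0.2],0],[-1,[-0.25,0,0.2],0]]' 20;  python3 -c "
from h import *
go([442,-240.3,89],.927)"
```

```text
clock: 5.9
eef_pos: [442.1, -240.2, 87.4]
eef_rot: [-3.142, -0.0, 0.923]
wrist_force: [0.4, 0.1, 0.2]
finger_gap: 34.5
finger_force: 20.0
clock 5.9 pos [ 442.1 -240.2   87.4] yaw 0.923 shift [-0.01 -0.   -0.16] turn -0.044994341996143355
```

```bash
python3 -m creep '[[-1,[0,0,-1],0],[-1,[0,0,-4],0],[-1,[0,0,-8],0],[-1,[0,0,-12],0],[-1,[0,0,-16],0],[-1,[0,0,-20],0],[-1,[0,0,-24],0],[-1,[0,0,-26],0],[-1,[0,0,-26],0]]'; python3 -c "
from h import *
go([500,111,345],1.763)"
```

```text
clock: 6.8
eef_pos: [442.4, -240.4, 350.6]
eef_rot: [3.136, -0.0, 0.923]
wrist_force: [-0.5, -0.4, -1.9]
finger_gap: 34.5
finger_force: 20.0
clock 6.8 pos [ 442.4 -240.4  350.6] yaw 0.923 shift [ 31.5  -16.61   0.49] turn -9.624593656022103
```

```bash
python3 -m creep '[[-1,[2,-1,0.2],-0.6],[-1,[5.5,-2.9,0.2],-1.8],[-1,[9.5,-5,0.2],-3],[-1,[13.5,-7.1,0.2],-4.2],[-1,[17.5,-9.2,0.2],-5.4],[-1,[21.5,-11.3,0.2],-6.6],[-1,[25.5,-13.4,0.2],-7.8],[-1,[28.5,-15,0.2],-8.8],[-1,[30.6,-16.1,0.2],-9.4],[-1,[31.5,-16.6,0.2],-9.6],[-1,[31.5,-16.6,0.2],-9.6],[-1,[31.5,-16.6,0.2],-9.6]]'; python3 -c "
from h import *
go([500,111,93.4],1.763)"
```

```text
clock: 8.0
eef_pos: [499.6, 110.3, 345.0]
eef_rot: [-3.141, 0.0, 1.759]
wrist_force: [0.0, 0.0, -2.0]
finger_gap: 34.3
finger_force: 20.0
clock 8.0 pos [499.6 110.3 345. ] yaw 1.759 shift [ 0.07  0.07 25.16] turn -0.04496093823711472
```

```bash
python3 -m creep '[[-1,[0.1,0.1,3],0],[-1,[0.1,0.1,7],0],[-1,[0.1,0.1,11],0],[-1,[0.1,0.1,15],0],[-1,[0.1,0.1,18.5],0],[-1,[0.1,0.1,21.5],0],[-1,[0.1,0.1,23.5],0],[-1,[0.1,0.1,24.5],0],[-1,[0.1,0.1,24.8],0],[-1,[0.1,0.1,24.8],0],[-1,[0.1,0.1,24.8],0]]'; python3 -c "
from h import *
go([500,111,93.4],1.763)"
```

```text
clock: 9.1
eef_pos: [501.1, 112.1, 98.6]
eef_rot: [3.14, 0.0, 1.76]
wrist_force: [-0.3, -0.2, -0.8]
finger_gap: 34.7
finger_force: 20.0
clock 9.1 pos [501.1 112.1  98.6] yaw 1.76 shift [-0.09 -0.13  0.51] turn -0.03031218331875
```

```bash
python3 -m creep '[[-1,[0,0,0.2],0],[-1,[0,0,0.2],0],[-1,[0,0,0.2],0]]';python3 -m creep '[[-1,[0,0,0.15],0],[-1,[0,0,0.15],0],[-1,[0,0,0.15],0]]'
```

```text
clock: 9.4
eef_pos: [500.6, 112.3, 95.7]
eef_rot: [3.141, -0.0, 1.761]
wrist_force: [-0.6, 0.9, -2.2]
finger_gap: 34.3
finger_force: 20.0
clock: 9.7
eef_pos: [500.5, 112.3, 93.9]
eef_rot: [-3.142, 0.0, 1.761]
wrist_force: [-0.1, -0.7, -1.4]
finger_gap: 34.1
finger_force: 20.0
```

```bash
python3 -m creep '[[-1,[0,0,0.1],0],[-1,[0,0,0.1],0]]';python3 -m creep '[[-1,[0,0,0.1],0],[-1,[0,0,0.1],0]]';
```

```text
clock: 9.9
eef_pos: [500.7, 112.3, 93.4]
eef_rot: [3.141, 0.0, 1.761]
wrist_force: [-2.5, -0.7, 5.0]
finger_gap: 34.2
finger_force: 20.0
clock: 10.1
eef_pos: [500.8, 112.3, 93.3]
eef_rot: [3.141, 0.0, 1.761]
wrist_force: [-6.4, -1.2, 17.9]
finger_gap: 34.8
finger_force: 20.0
```

```bash
python3 -m creep '[[-1,[0,0,-0.12],0],[0.3,[0,0,-0.12],0],[0.3,[0,0,-0.12],0],[0.3,[0,0,-0.12],0],[0.3,[0,0,-0.12],0],[0.3,[0,0,-4],0],[0.3,[0,0,-9],0],[0.3,[0,0,-14],0],[0.3,[0,0,-19],0],[0.3,[0,0,-24],0],[0.3,[0,0,-26],0],[0.3,[0,0,-26],0]]';python3 -c "
from h import *
go([565.7,-270,330],1.5708)"
```

```text
clock: 11.3
eef_pos: [501.1, 112.4, 355.0]
eef_rot: [3.136, 0.0, 1.761]
wrist_force: [-0.3, -1.1, 0.0]
finger_gap: 60.9
finger_force: 0.0
clock 11.3 pos [501.1 112.4 355. ] yaw 1.761 shift [-38.77  -0.89   2.5 ] turn 2.177396967600602
```

```bash
python3 -m creep '[[0.4,[-38.8,-0.9,2.5],2.2],[0.4,[-38.8,-0.9,2.5],2.2],[0.4,[-38.8,-0.9,2.5],2.2],[0.4,[-38.8,-0.9,2.5],2.2],[0.4,[-38.8,-0.9,2.5],2.2],[0.4,[-38.8,-0.9,2.5],2.2],[0.4,[-38.8,-0.9,2.5],2.2],[0.4,[-38.8,-0.9,2.5],2.2],[0.4,[-38.8,-0.9,2.5],2.2],[0.4,[-38.8,-0.9,2.5],2.2],[0.4,[-38.8,-0.9,2.5],2.2]]';python3 -c "
from h import *
go([565.7,-270,123],1.5708)"
```

```text
clock: 12.4
eef_pos: [565.0, -269.4, 326.4]
eef_rot: [-3.141, -0.0, 1.57]
wrist_force: [0.7, -0.7, 0.4]
finger_gap: 66.0
finger_force: 0.0
clock 12.4 pos [ 565.  -269.4  326.4] yaw 1.57 shift [-0.07  0.08 20.34] turn -0.01254018748324807
```

```bash
python3 -m creep '[[0.4,[0,0,4],0],[0.4,[0,0,8],0],[0.4,[0,0,12],0],[0.4,[0,0,15],0],[0.4,[0,0,17.5],0],[0.4,[0,0,19.3],0],[0.4,[0,0,20],0],[0.4,[0,0,20],0],[0.4,[0,0,20],0]]';python3 -c "
from h import *
go([565.7,-270,123],1.5708)"
```

```text
clock: 13.3
eef_pos: [565.5, -270.1, 128.2]
eef_rot: [3.14, 0.001, 1.569]
wrist_force: [0.5, 0.9, 0.7]
finger_gap: 65.8
finger_force: 0.0
clock 13.3 pos [ 565.5 -270.1  128.2] yaw 1.569 shift [0.01 0.02 0.52] turn -0.015134131967383668
```

```bash
python3 -m creep '[[0.4,[0,0,0.4],0],[0.4,[0,0,0.4],0],[-1,[0,0,0.4],0],[-1,[0,0,0.4],0],[-1,[0,0,0.4],0],[-1,[0,0,0.4],0],[-1,[0,0,0.4],0],[-1,[0,0,0.4],0],[-1,[0,0,0.4],0]]' 30;python3 -m creep '[[-1,[0,0,-1],0],[-1,[0,0,-4],0],[-1,[0,0,-8],0],[-1,[0,0,-12],0],[-1,[0,0,-16],0],[-1,[0,0,-20],0],[-1,[0,0,-24],0],[-1,[0,0,-25.5],0],[-1,[0,0,-25.5],0]]'; python3 -c "
from h import *
go([480.6,210.4,380],1.763)"
```

```text
clock: 14.2
eef_pos: [565.1, -270.5, 123.0]
eef_rot: [3.141, 0.0, 1.569]
wrist_force: [1.0, -0.4, -0.0]
finger_gap: 40.8
finger_force: 30.0
clock: 15.1
eef_pos: [565.0, -270.5, 380.7]
eef_rot: [3.138, 0.002, 1.569]
wrist_force: [-0.3, -0.1, -3.1]
finger_gap: 40.6
finger_force: 30.0
clock 15.1 pos [ 565.  -270.5  380.7] yaw 1.569 shift [48.07 -8.54 -0.05] turn -2.226658467705543
```

```bash
python3 -m creep '[[-1,[2,-0.3,0],-0.1],[-1,[5.5,-1,0],-0.3],[-1,[10,-1.8,0],-0.5],[-1,[14.5,-2.6,0],-0.7],[-1,[19,-3.4,0],-0.9],[-1,[23.5,-4.2,0],-1.1],[-1,[28,-5,0],-1.3],[-1,[32.5,-5.8,0],-1.5],[-1,[37,-6.6,0],-1.7],[-1,[41.5,-7.4,0],-1.9],[-1,[45,-8,0],-2.1],[-1,[47,-8.4,0],-2.2]]'; python3 -m creep '[[-1,[1,-0.2,0],0],[-1,[1,-0.2,0],0],[-1,[1,-0.2,0],0]]'; python3 -c "
from h import *
go([480.6,210.4,129],1.763)"
```

```text
clock: 16.3
eef_pos: [480.7, 202.0, 376.3]
eef_rot: [-3.139, 0.0, 1.763]
wrist_force: [-0.1, -1.6, -3.4]
finger_gap: 40.4
finger_force: 30.0
clock: 16.6
eef_pos: [478.2, 208.3, 377.5]
eef_rot: [-3.141, 0.0, 1.76]
wrist_force: [0.3, 0.2, -2.8]
finger_gap: 40.4
finger_force: 30.0
clock 16.6 pos [478.2 208.3 377.5] yaw 1.76 shift [ 0.17  0.3  24.85] turn -0.033790320555299735
```

```bash
python3 -m creep '[[-1,[0.2,0.3,3],0],[-1,[0.2,0.3,7],0],[-1,[0.2,0.3,11],0],[-1,[0.2,0.3,15],0],[-1,[0.2,0.3,18.5],0],[-1,[0.2,0.3,21.5],0],[-1,[0.2,0.3,23.5],0],[-1,[0.2,0.3,24.3],0],[-1,[0.2,0.3,24.4],0],[-1,[0.2,0.3,24.4],0],[-1,[0.2,0.3,24.4],0]]'; python3 -c "
from h import *
go([480.6,210.4,129],1.763)"
```

```text
clock: 17.7
eef_pos: [481.2, 211.7, 135.2]
eef_rot: [3.14, -0.0, 1.761]
wrist_force: [0.4, -0.3, -2.9]
finger_gap: 40.9
finger_force: 30.0
clock 17.7 pos [481.2 211.7 135.2] yaw 1.761 shift [-0.11 -0.09  0.62] turn -0.028485874338278226
```

```bash
python3 -m creep '[[-1,[-0.1,-0.1,0.3],0],[-1,[-0.1,-0.1,0.45],0],[-1,[-0.1,-0.1,0.45],0],[-1,[-0.1,-0.1,0.45],0]]'; python3 -m creep '[[-1,[0,0,0.1],0],[-1,[0,0,0.1],0]]';python3 -m creep '[[-1,[0,0,0.1],0],[-1,[0,0,0.1],0]]'
```

```text
clock: 18.1
eef_pos: [479.9, 210.6, 129.5]
eef_rot: [3.142, -0.0, 1.761]
wrist_force: [0.8, 0.0, -2.1]
finger_gap: 40.5
finger_force: 30.0
clock: 18.3
eef_pos: [480.1, 210.6, 129.0]
eef_rot: [3.141, -0.0, 1.761]
wrist_force: [-0.8, 0.9, 2.9]
finger_gap: 40.3
finger_force: 30.0
clock: 18.5
eef_pos: [480.3, 210.7, 128.9]
eef_rot: [3.14, -0.0, 1.761]
wrist_force: [-2.8, -1.5, 13.4]
finger_gap: 40.5
finger_force: 30.0
```

```bash
python3 -m creep '[[-1,[0,0,-0.12],0],[0.4,[0,0,-0.12],0],[0.4,[0,0,-0.12],0],[0.4,[0,0,-0.12],0],[0.4,[0,0,-0.12],0],[0.4,[0,0,-4],0],[0.4,[0,0,-9],0],[0.4,[0,0,-14],0],[0.4,[0,0,-19],0],[0.4,[0,0,-24],0],[0.4,[0,0,-24],0]]';python3 - <<'E'
from h import *
go([419.4,-394,300],1.5708)
ims=[]
for n,(y0,y1,x0,x1) in(('side',(150,300,170,320)),('top',(150,300,170,320))):
    ims.append(cv2.resize(manip.camera(n)[y0:y1,x0:x1,::-1],None,fx=2.6,fy=2.6,interpolation=2))
cv2.imwrite('pics/c9.png',np.hstack(ims))
E
```

```text
clock: 19.6
eef_pos: [480.7, 210.9, 374.3]
eef_rot: [3.131, -0.002, 1.761]
wrist_force: [-0.6, 0.9, -0.4]
finger_gap: 66.0
finger_force: 0.0
clock 19.6 pos [480.7 210.9 374.3] yaw 1.761 shift [-58.25 -17.52   7.15] turn 2.1778019801970423
```

View pics/c9.png

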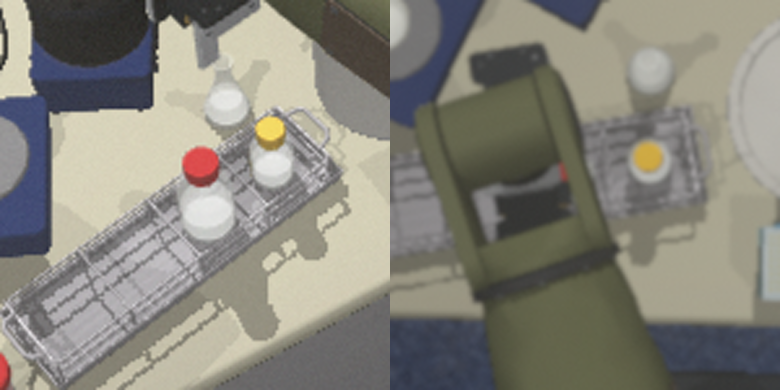

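Both bottles stand upright in bays 1 and 2, nearest the tip box. The yellow cap is at about (269,211) in the top view.

```bash
python3 -m creep '[[0.5,[-58.2,-17.5,4],2.2],[0.5,[-58.2,-17.5,4],2.2],[0.5,[-58.2,-17.5,4],2.2],[0.5,[-58.2,-17.5,4],2.2],[0.5,[-58.2,-17.5,4],2.2],[0.5,[-58.2,-17.5,4],2.2],[0.5,[-58.2,-17.5,4],2.2],[0.5,[-58.2,-17.5,4],2.2],[0.5,[-58.2,-17.5,4],2.2],[0.5,[-58.2,-17.5,4],2.2],[0.5,[-58.2,-17.5,4],2.2],[0.5,[-58.2,-17.5,4],2.2]]';python3 -m creep '[[0.5,[0,0,0],0],[0.5,[0,0,0],0],[0.5,[0,0,0],0]]';python3 - <<'E'
from h import *
im=manip.camera('top'); h=cv2.cvtColor(im,cv2.COLOR_RGB2HSV).astype(int); H,S,V=h[...,0],h[...,1],h[...,2]
for nm,m,(u,v),z in(('xs',(H>15)&(H<32)&(S>130)&(V>120),(269,211),108),('s',((H<8)|(H>172))&(S>120)&(V>80),proj('top',(480,210,142)),142)):
    n,l,st,c=cv2.connectedComponentsWithStats(m.astype(np.uint8)); i=l[int(v),int(u)]; print(nm,c[i],st[i],plane('top',*c[i],z))
go([419.4,-394,163],1.5708)
E
```

```text
clock: 20.9
eef_pos: [417.9, -386.9, 326.1]
eef_rot: [-3.14, -0.002, 1.569]
wrist_force: [0.4, 0.1, -0.1]
finger_gap: 70.6
finger_force: 0.0
clock: 21.2
eef_pos: [419.0, -384.1, 327.5]
eef_rot: [-3.141, -0.001, 1.57]
wrist_force: [-0.1, -0.6, -0.3]
finger_gap: 70.5
finger_force: 0.0
xs [268.95714286 209.94285714] [265 206   9   9  70] [500.647738   111.15169287]
s [234.59130435 215.22608696] [229 210  12  12 115] [480.256063   211.68223617]
clock 21.25 pos [ 419.2 -383.9  327.9] yaw 1.57 shift [-1.01  0.03 16.49] turn -0.008448858698941238
```

```bash
python3 -m creep '[[0.5,[-1,0,3],0],[0.5,[-1,0,7],0],[0.5,[-1,0,10.5],0],[0.5,[-1,0,13],0],[0.5,[-1,0,15],0],[0.5,[-1,0,16],0],[0.5,[-1,0,16.2],0],[0.5,[-1,0,16.2],0],[0.5,[-1,0,16.2],0]]';python3 -c "
from h import *
go([419.4,-394,163],1.5708)"
```

```text
clock: 22.15
eef_pos: [419.2, -395.2, 167.3]
eef_rot: [3.14, 0.001, 1.569]
wrist_force: [0.6, 0.3, 0.1]
finger_gap: 70.3
finger_force: 0.0
clock 22.15 pos [ 419.2 -395.2  167.3] yaw 1.569 shift [0.12 0.02 0.43] turn -0.019680653363138238
```

```bash
python3 -m creep '[[0.5,[0.1,0,0.3],0],[0.5,[0.1,0,0.3],0],[-1,[0.1,0,0.3],0],[-1,[0.1,0,0.3],0],[-1,[0.1,0,0.3],0],[-1,[0.1,0,0.3],0],[-1,[0.1,0,0.3],0],[-1,[0.1,0,0.3],0],[-1,[0.1,0,0.3],0]]' 35;python3 -m creep '[[-1,[0,0,-1],0],[-1,[0,0,-4],0],[-1,[0,0,-8],0],[-1,[0,0,-12],0],[-1,[0,0,-16],0],[-1,[0,0,-20],0],[-1,[0,0,-24],0],[-1,[0,0,-25.5],0],[-1,[0,0,-25.5],0]]'; python3 -c "
from h import *
go([461.4,309.6,415],1.763)"
```

```text
clock: 23.05
eef_pos: [418.7, -394.1, 163.1]
eef_rot: [-3.141, 0.0, 1.569]
wrist_force: [-1.2, -0.3, 1.8]
finger_gap: 42.7
finger_force: 35.0
clock: 23.95
eef_pos: [419.0, -394.0, 420.5]
eef_rot: [3.139, 0.003, 1.569]
wrist_force: [0.5, 0.2, -6.6]
finger_gap: 42.8
finger_force: 35.0
clock 23.95 pos [ 419.  -394.   420.5] yaw 1.569 shift [70.37  4.12  0.37] turn -2.222725192865549
```

```bash
python3 -m creep '[[-1,[1.5,0.1,0],-0.1],[-1,[5,0.3,0],-0.2],[-1,[9.5,0.6,0],-0.3],[-1,[14,0.8,0],-0.5],[-1,[18.5,1.1,0],-0.6],[-1,[23,1.3,0],-0.7],[-1,[27.5,1.6,0],-0.9],[-1,[32,1.9,0],-1],[-1,[36.5,2.1,0],-1.2],[-1,[41,2.4,0],-1.3],[-1,[45.5,2.7,0],-1.4],[-1,[50,2.9,0],-1.6]]'; python3 -c "
from h import *
go([461.4,309.6,420],1.763)"
```

```text
clock: 25.15
eef_pos: [448.2, 107.8, 416.6]
eef_rot: [-3.14, -0.0, 1.709]
wrist_force: [0.9, 0.6, -5.4]
finger_gap: 42.9
finger_force: 35.0
clock 25.15 pos [448.2 107.8 416.6] yaw 1.709 shift [19.81  4.08 -0.34] turn -0.6196833390377228
```

```bash
python3 -m creep '[[-1,[4.5,0.9,0],-0.1],[-1,[9,1.8,0],-0.3],[-1,[13.5,2.8,0],-0.5],[-1,[17,3.5,0],-0.6],[-1,[19,3.9,0],-0.6],[-1,[19.8,4.1,0],-0.6],[-1,[19.8,4.1,0],-0.6],[-1,[19.8,4.1,0],-0.6]]'; python3 -c "
from h import *
go([461.4,309.6,169],1.763)"
```

```text
clock: 25.95
eef_pos: [462.3, 306.7, 417.7]
eef_rot: [-3.141, 0.0, 1.76]
wrist_force: [0.1, -0.2, -5.0]
finger_gap: 43.2
finger_force: 35.0
clock 25.95 pos [462.3 306.7 417.7] yaw 1.76 shift [ 3.100e-01 -2.000e-02  2.487e+01] turn -0.0331100594172858
```

```bash
python3 -m creep '[[-1,[0.2,0,3],0],[-1,[0.2,0,7],0],[-1,[0.2,0,11],0],[-1,[0.2,0,15],0],[-1,[0.2,0,17],0],[-1,[0.2,0,17.5],0],[-1,[0.2,0,17.5],0],[-1,[0.2,0,17.5],0]]'; python3 - <<'E'
from h import *
go([461.4,309.6,169],1.763)
ims=[]
for n,(y0,y1,x0,x1) in(('side',(150,300,150,300)),('top',(150,300,130,280))):
    ims.append(cv2.resize(manip.camera(n)[y0:y1,x0:x1,::-1],None,fx=2.6,fy=2.6,interpolation=2))
cv2.imwrite('pics/c10.png',np.hstack(ims))
E
```

```text
clock: 26.75
eef_pos: [462.5, 309.4, 244.8]
eef_rot: [3.139, -0.001, 1.76]
wrist_force: [-1.0, -0.9, -3.8]
finger_gap: 42.6
finger_force: 35.0
clock 26.75 pos [462.5 309.4 244.8] yaw 1.76 shift [ 0.03 -0.12  7.58] turn -0.03194971219946035
```

View pics/c10.png

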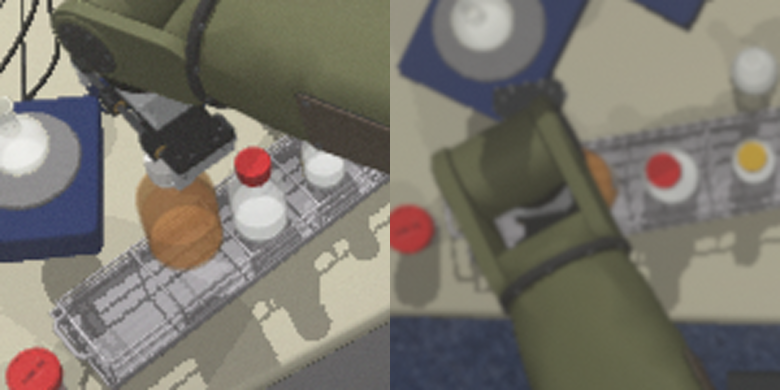

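The amber bottle hangs upright over bay 3. Lowering slowly.

```bash
python3 -m creep '[[-1,[0,-0.1,1],0],[-1,[0,-0.1,2],0],[-1,[0,-0.1,3],0],[-1,[0,-0.1,3.5],0],[-1,[0,-0.1,3.5],0]]';  python3 -m creep '[[-1,[0,0,1],0],[-1,[0,0,2],0],[-1,[0,0,2.8],0],[-1,[0,0,3],0],[-1,[0,0,3],0],[-1,[0,0,3],0]]'; python3 -c "
from h import *
go([461.4,309.6,169],1.763)"
```

```text
clock: 27.35
eef_pos: [460.6, 309.2, 206.9]
eef_rot: [-3.14, 0.001, 1.761]
wrist_force: [-0.2, 1.2, -4.6]
finger_gap: 42.9
finger_force: 35.0
clock: 27.95
eef_pos: [461.1, 309.5, 178.4]
eef_rot: [3.141, -0.0, 1.761]
wrist_force: [-0.7, 0.4, -5.6]
finger_gap: 42.9
finger_force: 35.0
clock 27.95 pos [461.1 309.5 178.4] yaw 1.761 shift [0.   0.03 0.94] turn -0.02522486887617805
```

```bash
python3 -m creep '[[-1,[0,0,0.5],0],[-1,[0,0,0.8],0],[-1,[0,0,0.8],0],[-1,[0,0,0.8],0]]';  python3 -m creep '[[-1,[0,0,0.1],0],[-1,[0,0,0.1],0]]';python3 -m creep '[[-1,[0,0,0.1],0],[-1,[0,0,0.1],0]]'
```

```text
clock: 28.35
eef_pos: [460.9, 309.4, 170.0]
eef_rot: [-3.141, 0.0, 1.761]
wrist_force: [-0.1, 0.7, -3.8]
finger_gap: 42.9
finger_force: 35.0
clock: 28.55
eef_pos: [461.0, 309.4, 169.1]
eef_rot: [3.141, -0.0, 1.761]
wrist_force: [-0.3, 0.4, -5.0]
finger_gap: 42.8
finger_force: 35.0
clock: 28.75
eef_pos: [461.1, 309.5, 169.1]
eef_rot: [3.141, -0.0, 1.761]
wrist_force: [-2.6, -1.3, 4.7]
finger_gap: 43.1
finger_force: 35.0
```

Contact made. Releasing, lifting and moving to the tall bottle.

```bash
python3 -m creep '[[-1,[0,0,-0.05],0],[0.5,[0,0,-0.05],0],[0.5,[0,0,-0.05],0],[0.5,[0,0,-0.05],0],[0.5,[0,0,-0.05],0],[0.5,[0,0,-4],0],[0.5,[0,0,-9],0],[0.5,[0,0,-14],0],[0.5,[0,0,-19],0],[0.5,[0,0,-21],0]]';python3 -c "
from h import *
go([544.4,-412.8,320],1.5708)"
```

```text
clock: 29.75
eef_pos: [461.1, 309.6, 383.3]
eef_rot: [3.135, -0.002, 1.761]
wrist_force: [0.4, 0.2, -0.7]
finger_gap: 70.5
finger_force: 0.0
clock 29.75 pos [461.1 309.6 383.3] yaw 1.761 shift [-72.52  -5.51   6.13] turn 2.177805329184358
```

```bash
python3 -m creep '[[0.3,[-72.5,-5.5,5],2.2],[0.3,[-72.5,-5.5,5],2.2],[0.3,[-72.5,-5.5,5],2.2],[0.3,[-72.5,-5.5,5],2.2],[0.3,[-72.5,-5.5,5],2.2],[0.3,[-72.5,-5.5,5],2.2],[0.3,[-72.5,-5.5,5],2.2],[0.3,[-72.5,-5.5,5],2.2],[0.3,[-72.5,-5.5,5],2.2],[0.3,[-72.5,-5.5,5],2.2],[0.3,[-72.5,-5.5,5],2.2],[0.3,[-72.5,-5.5,5],2.2]]';python3 -c "
from h import *
go([544.4,-412.8,320],1.5708)"
```

```text
clock: 30.95
eef_pos: [529.0, -287.4, 336.8]
eef_rot: [3.141, 0.0, 1.569]
wrist_force: [1.0, 1.1, 0.8]
finger_gap: 61.2
finger_force: 0.0
clock 30.95 pos [ 529.  -287.4  336.8] yaw 1.569 shift [-12.53   1.57   1.68] turn -0.02459216378118339
```

```bash
python3 -m creep '[[0.3,[-12.5,1.5,2],0],[0.3,[-12.5,1.5,2],0],[0.3,[-12.5,1.5,2],0],[0.3,[-12.5,1.5,2],0],[0.3,[-12.5,1.5,2],0],[0.3,[-12.5,1.5,2],0]]';python3 -c "
from h import *
go([544.4,-412.8,193],1.5708)"
```

```text
clock: 31.55
eef_pos: [544.2, -409.3, 317.6]
eef_rot: [3.141, 0.0, 1.57]
wrist_force: [-1.1, 0.3, 0.4]
finger_gap: 61.0
finger_force: 0.0
clock 31.55 pos [ 544.2 -409.3  317.6] yaw 1.57 shift [-3.500e-01  1.000e-02  1.246e+01] turn -0.011449903752588548
```

```bash
python3 -m creep '[[0.3,[-0.3,0,3],0],[0.3,[-0.3,0,6.5],0],[0.3,[-0.3,0,9],0],[0.3,[-0.3,0,11],0],[0.3,[-0.3,0,12],0],[0.3,[-0.3,0,12.2],0],[0.3,[-0.3,0,12.2],0],[0.3,[-0.3,0,12.2],0]]';python3 -c "
from h import *
go([544.4,-412.8,193],1.5708)"
```

```text
clock: 32.35
eef_pos: [544.3, -413.4, 196.4]
eef_rot: [3.14, 0.001, 1.569]
wrist_force: [-0.1, -0.2, 0.4]
finger_gap: 61.1
finger_force: 0.0
clock 32.35 pos [ 544.3 -413.4  196.4] yaw 1.569 shift [0.06 0.01 0.34] turn -0.02004684841501972
```

```bash
python3 -m creep '[[0.3,[0,0,0.3],0],[0.3,[0,0,0.3],0],[-1,[0,0,0.3],0],[-1,[0,0,0.3],0],[-1,[0,0,0.3],0],[-1,[0,0,0.3],0],[-1,[0,0,0.3],0],[-1,[0,0,0.3],0],[-1,[0,0,0.3],0]]' 50;python3 -m creep '[[-1,[0,0,-1],0],[-1,[0,0,-3],0],[-1,[0,0,-6],0],[-1,[0,0,-9],0],[-1,[0,-3,-12],0],[-1,[0,-6,-15],0],[-1,[0,-9,-18],0],[-1,[0,-11,-21],0],[-1,[0,-12,-24],0],[-1,[0,-12,-25.5],0],[-1,[0,-12,-25.5],0],[-1,[0,-12,-25.5],0]]'; python3 -c "
from h import *
go([442.1,408.8,450],1.763)"
```

```text
clock: 33.25
eef_pos: [543.8, -413.3, 191.9]
eef_rot: [-3.141, -0.0, 1.569]
wrist_force: [-2.0, -0.0, 1.0]
finger_gap: 30.3
finger_force: 50.0
clock: 34.45
eef_pos: [424.1, -413.0, 445.7]
eef_rot: [-3.141, -0.001, 1.569]
wrist_force: [-0.1, -0.1, -8.0]
finger_gap: 30.4
finger_force: 50.0
clock 34.45 pos [ 424.1 -413.   445.7] yaw 1.569 shift [82.18  1.66 -0.33] turn -2.2230980780723835
```

```bash
python3 -m creep '[[-1,[1,0,-0.3],0],[-1,[3.5,0,-0.3],0],[-1,[7.5,0.1,-0.3],-0.2],[-1,[11.5,0.2,-0.3],-0.3],[-1,[15.5,0.3,-0.3],-0.4],[-1,[19.5,0.4,-0.3],-0.5],[-1,[23.5,0.5,-0.3],-0.6],[-1,[27.5,0.6,-0.3],-0.7],[-1,[31.5,0.6,-0.3],-0.9],[-1,[35.5,0.7,-0.3],-1],[-1,[39.5,0.8,-0.3],-1.1],[-1,[43.5,0.9,-0.3],-1.2]]'; python3 -c "
from h import *
go([442.1,408.8,450],1.763)"
```

```text
clock: 35.65
eef_pos: [432.9, 24.1, 449.2]
eef_rot: [-3.141, -0.0, 1.674]
wrist_force: [1.6, -0.9, -7.8]
finger_gap: 30.5
finger_force: 50.0
clock 35.65 pos [432.9  24.1 449.2] yaw 1.674 shift [38.17  4.9  -0.07] turn -1.0155306420412835
```

```bash
python3 -m creep '[[-1,[4,0.5,0],-0.1],[-1,[8,1,0],-0.2],[-1,[12,1.5,0],-0.3],[-1,[16,2,0],-0.4],[-1,[20,2.5,0],-0.5],[-1,[24,3.1,0],-0.6],[-1,[28,3.6,0],-0.7],[-1,[32,4.1,0],-0.8],[-1,[35,4.5,0],-0.9],[-1,[37,4.8,0],-1],[-1,[37.6,4.9,0],-1],[-1,[37.6,4.9,0],-1]]'; python3 -c "
from h import *
go([442.1,408.8,198],1.763)"
```

```text
clock: 36.85
eef_pos: [443.5, 401.4, 448.9]
eef_rot: [-3.14, 0.001, 1.762]
wrist_force: [-1.2, -1.2, -7.5]
finger_gap: 30.3
finger_force: 50.0
clock 36.85 pos [443.5 401.4 448.9] yaw 1.762 shift [ 0.77  0.04 25.09] turn -0.014671416529431727
```

```bash
python3 -m creep '[[-1,[0.6,0,3],0],[-1,[0.6,0,7],0],[-1,[0.6,0,11],0],[-1,[0.6,0,15],0],[-1,[0.6,0,17.5],0],[-1,[0.6,0,18],0],[-1,[0.6,0,18],0],[-1,[0.6,0,18],0]]'; python3 - <<'E'
from h import *
go([442.1,408.8,198],1.763)
ims=[]
for n,(y0,y1,x0,x1) in(('side',(170,320,130,280)),('top',(150,300,120,270))):
    ims.append(cv2.resize(manip.camera(n)[y0:y1,x0:x1,::-1],None,fx=2.6,fy=2.6,interpolation=2))
cv2.imwrite('pics/c11.png',np.hstack(ims))
E
```

```text
clock: 37.65
eef_pos: [443.3, 406.8, 272.1]
eef_rot: [3.139, -0.001, 1.76]
wrist_force: [0.1, 0.1, -7.5]
finger_gap: 30.2
finger_force: 50.0
clock 37.65 pos [443.3 406.8 272.1] yaw 1.76 shift [ 0.21 -0.1   7.41] turn -0.031264428201505386
```

View pics/c11.png

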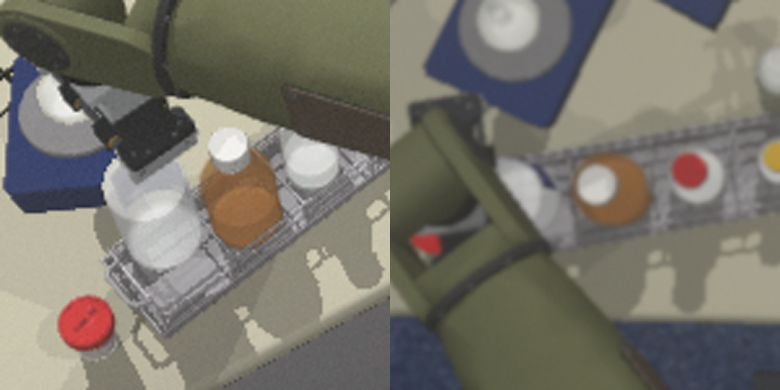

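The tall bottle hangs upright over bay 4, and the other three are in order in bays 1–3. Lowering.

```bash
python3 -m creep '[[-1,[0.15,-0.1,1],0],[-1,[0.15,-0.1,2],0],[-1,[0.15,-0.1,2],0],[-1,[0.15,-0.1,2.4],0],[-1,[0.15,-0.1,3.4],0],[-1,[0.15,-0.1,4],0],[-1,[0.15,-0.1,4],0]]';  python3 -m creep '[[-1,[0,0,1],0],[-1,[0,0,1.8],0],[-1,[0,0,2.4],0],[-1,[0,0,2.4],0],[-1,[0,0,2.4],0]]'; python3 -c "
from h import *
go([442.1,408.8,198],1.763)"
```

```text
clock: 38.45
eef_pos: [441.3, 407.8, 228.5]
eef_rot: [-3.14, 0.001, 1.761]
wrist_force: [0.2, -0.5, -7.8]
finger_gap: 30.6
finger_force: 50.0
clock: 38.95
eef_pos: [441.6, 408.2, 205.9]
eef_rot: [3.142, -0.0, 1.761]
wrist_force: [-0.2, 0.7, -7.4]
finger_gap: 30.5
finger_force: 50.0
clock 38.95 pos [441.6 408.2 205.9] yaw 1.761 shift [0.05 0.06 0.79] turn -0.02511334369312045
```

```bash
python3 -m creep '[[-1,[0,0,0.4],0],[-1,[0,0,0.6],0],[-1,[0,0,0.6],0],[-1,[0,0,0.6],0]]';  python3 -m creep '[[-1,[0,0,0.1],0],[-1,[0,0,0.1],0]]';python3 -m creep '[[-1,[0,0,0.1],0],[-1,[0,0,0.1],0]]'
```

```text
clock: 39.35
eef_pos: [441.6, 408.2, 199.9]
eef_rot: [3.142, -0.0, 1.761]
wrist_force: [0.5, -0.6, -6.8]
finger_gap: 30.7
finger_force: 50.0
clock: 39.55
eef_pos: [441.6, 408.1, 198.9]
eef_rot: [3.142, -0.0, 1.761]
wrist_force: [-0.3, 0.6, -7.6]
finger_gap: 30.1
finger_force: 50.0
clock: 39.75
eef_pos: [441.7, 408.2, 198.2]
eef_rot: [3.141, -0.0, 1.761]
wrist_force: [0.3, -0.8, -3.6]
finger_gap: 30.3
finger_force: 50.0
```

Nearly down: a little more, then release, retreat and check.

```bash
python3 -m creep '[[-1,[0,0,0.08],0],[-1,[0,0,0.08],0]]'; python3 -m creep '[[0.4,[0,0,0],0],[0.4,[0,0,0],0],[0.4,[0,0,0],0],[0.4,[0,0,0],0],[0.4,[0,0,-1],0],[0.4,[0,0,-4],0],[0.4,[0,0,-9],0],[0.4,[0,0,-14],0],[0.4,[0,0,-18],0],[0.4,[0,0,-18],0]]'; python3 -c "
from h import *
go([330,-250,400],1.57)"
```

```text
clock: 39.95
eef_pos: [441.9, 408.3, 198.1]
eef_rot: [3.14, -0.001, 1.761]
wrist_force: [0.3, -0.8, 4.6]
finger_gap: 30.3
finger_force: 50.0
clock: 40.95
eef_pos: [441.9, 408.5, 384.0]
eef_rot: [3.133, -0.005, 1.761]
wrist_force: [0.4, 0.6, -0.3]
finger_gap: 65.8
finger_force: 0.0
clock 40.95 pos [441.9 408.5 384. ] yaw 1.761 shift [-62.54 -23.41  -2.1 ] turn 2.1874737727898834
```

```bash
python3 -m creep '[[0.4,[-62.5,-23.4,-2],2],[0.4,[-62.5,-23.4,-2],2],[0.4,[-62.5,-23.4,-2],2],[0.4,[-62.5,-23.4,-2],2],[0.4,[-62.5,-23.4,-2],2],[0.4,[-62.5,-23.4,-2],2],[0.4,[-62.5,-23.4,-2],2],[0.4,[-62.5,-23.4,-2],2],[0.4,[-62.5,-23.4,-2],2],[0.4,[-62.5,-23.4,-2],2],[0.4,[-62.5,-23.4,-2],2],[0.4,[-62.5,-23.4,-2],2]]';python3 -m creep '[[0.4,[0,0,0],0],[0.4,[0,0,0],0],[0.4,[0,0,0],0],[0.4,[0,0,0],0]]'; python3 - <<'E'
from h import *
ims=[]
for n,(y0,y1,x0,x1) in(('side',(150,310,150,310)),('top',(140,300,120,280))):
    ims.append(cv2.resize(manip.camera(n)[y0:y1,x0:x1,::-1],None,fx=2.5,fy=2.5,interpolation=2))
cv2.imwrite('pics/c12.png',np.hstack(ims))
E
```

```text
clock: 42.15
eef_pos: [340.0, -184.9, 395.4]
eef_rot: [3.141, 0.0, 1.586]
wrist_force: [1.3, 0.2, 0.5]
finger_gap: 65.7
finger_force: 0.0
clock: 42.55
eef_pos: [341.5, -181.9, 395.2]
eef_rot: [3.141, 0.0, 1.589]
wrist_force: [0.1, -0.2, 1.0]
finger_gap: 66.0
finger_force: 0.0
```

View pics/c12.png

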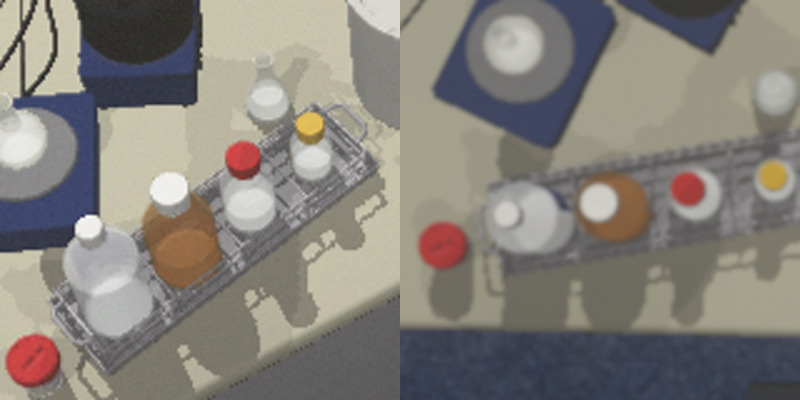

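All four bottles stand upright in their bays, from shortest (yellow cap) by the tip box to tallest by the cup. The flask and cup have not moved and the arm is clear.

```bash
python3 -c "
from cell import manip
print(manip.sign_off())"
```

```text
the job is handed in; nothing more can be done
None
```

The four bottles stand upright in the rack, one to a bay, in height order from the shortest by the tip box to the tallest by the sample cup; the job was handed in at about 43 s of the 133 s allowed.

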